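# Shut down the glue-pot warmer

## Robot

A 6-joint arm with a two-finger parallel gripper is mounted at the origin on the work surface. World frame = base frame: x ahead of the robot, y to its left, z up, the work surface at z = 0. Lengths are in m, angles in degrees, forces in N, time in s.
With the tool pointing down it reaches from about 0.35 to 0.875 m from the base axis. Payload 4.2 kg.
Tool frame: the origin (TCP) lies at the very end of the fingers, on their centre line; the grasp point (between the pads) lies 19 mm behind it; z points along the fingers, y is the line along which they close (so a half turn about z gives the same grasp; the last joint's range is limited). The gripper opens to 87 mm and grips with 3 to 60 N. Pads are 19 mm wide; open, the fingers measure 117 mm over their backs; the gripper's body (75 mm by 190 mm) begins 51 mm behind the grasp point.
Start: joints at [-60.241, 22.042, 0.453, 0, -68.411, -14.817], TCP at [0.161, -0.604, 0.223] pointing down, gripper open.
Joint ranges: [-179.83, 179.83], [-69.29, 118.12], [-61.27, 80.66], [-181.25, 117.63], [-171.15, -9.14], [-177.46, 177.46]. Speed limits (degrees/s): [159.86, 159.86, 180, 180, 180, 180].

## Interface

Orientations are given as a 3x3 rotation matrix whose columns are the frame's x, y, z axes.
In Python, from station import r gives the robot as it stands.
- The arm moves only by the tool jog_arm, never from a script. Its argument "plan" is text: rows parted by semicolons, each of 7 numbers parted by spaces: the shift along the tool's x, y, z normalised to -1 to 1, where 1 is 0.025 m, then the turn, a rotation vector about the tool's x, y, z normalised to -1 to 1, where 1 is 8 degrees, then the closure, from -1 (fully open) to 1 (shut). A call has exactly 10 rows; each row shifts and turns the commanded pose from where the row before left it, along the tool's axes as they then stand; what a row does not reach is not made up. A row lasts 1/10 s, in which the tool goes at most 50 mm and 8.59 degrees, less where a joint would pass 70% of its speed; a pose out of reach is approached as far as the arm can. A call with a number of a shift or a turn outside -1 to 1 is refused whole. A call with a gripper value outside its range is refused whole. The fingers move at their own pace and stop on an object; the grip force is fixed at half the most. Time passes only in rows, so rows that do not move let the fingers close, or fill a call up. It gives the time, the measured TCP pose, the force, the opening and the grip force at its end, in the units of the state.
- r.sense(): the state, without advancing time (a new reading comes with each control period).
- r.capture(name): name is "scene" or "top" or "wrist"; returns (picture, depth): 400x640x3 uint8, red, green, blue; 400x640 float32, m along the optical axis (not along the pixel's ray), 0 where there is no reading.
- r.get_calibration(name): a dict with "mtx" (3x3 intrinsics, pixels), "extrinsics" (4x4, takes a point from camera to world coordinates). Camera axes: x right, y up, looking along -z (the intrinsics and any distortion apply to the point x, -y, -z); pixel columns grow to the right and rows downward; lengths in m; the calibration is good to about 2 mm. A picture is of the moment at which its call begins: read the wrist's pose just before it. get_calibration takes no time and is no camera call; for the wrist camera it gives the pose at the moment of the call.
- r.finish_job(): hands the job in; it is judged then, once.
The state is a dict: "time_s": time; "joints": joint angles; "joint_velocities": joint speeds; "effort": joint torques, N m; "tcp_pos": TCP position; "ee_rot": TCP orientation; "wrist_force": force on the tool from outside, world axes, zero at the start; "moment": the same for the moment, N m; "gripper_width": opening from 0.0 (shut) to 1.0 (fully open); "gripper_force": force on a finger pad.
Only numpy, scipy, OpenCV 4.12 (cv2) and the standard library are available. Lean on these libraries where they do the work, as an engineer would, in place of code of your own. Each camera call takes 0.05 s, during which the arm holds its last target. There are 200 camera calls.

## Task

The gluing is done: first push the warmer's red-tipped switch lever all the way over, away from the robot, to off. Then lift the blue lidded glue pot off the warmer and, keeping it upright, set it down (not drop it) standing wholly on the round cork mat, and let go. Leave the tool jar, the red swatch box and the thread spool where they are.

Things in the scene. Friction and masses are not known exactly. Their poses are not given: they have to be found in the camera images.
- warmer: Grey electric warmer fixed to the bench, 150 (x) by about 250 (y) mm. Origin: on the bench, at the underside's centre. Its +y part is a hotplate block, 55 mm high, y -25 to +115 mm; its -y part is a lower deck, 30 mm high, y -135 to -25 mm, that carries the switch. Its -x side faces the robot, give or take its yaw.
- warmer_plate (a point): Centre of the top of the warmer's dark round hotplate (124 mm across), 59 mm above the bench, at (0, 45, 59) mm in the warmer's frame. Axes as the warmer's.
- switch (a joint): Switch lever on a black block (70 x 50 mm, 25 mm high) on the deck: rad, 0 = on (leans 0.5 rad to the warmer's -x, towards the robot), 1.0 = off (leans 0.5 rad to the warmer's +x, its end stop). Starts near 0, stays where it is left, needs about 1 N at the tip. Hinge axis along the warmer's y through (0, -85, 52) mm of the warmer's frame, 60 mm from the ball's centre.
- switch_tip (a point): Centre of the red ball, 26 mm across, at the end of the switch lever; it moves with the lever, 105 mm above the bench at both ends and 112 mm in mid-swing.
- pot: Blue glue pot with a closed black lid fixed on and a rigid arch handle, 0.4 to 0.85 kg. Origin: centre of its underside. Foot 84 mm across, body 90 mm, lid 94 mm across with its top at 97 mm; handle top at 162 mm. z up; the arch stands in the pot's y-z plane. Starts standing on the hotplate.
- pot_grip (a point): Centre of the wooden bar at the top of the arch handle, 155 mm above the pot's underside. The bar is 14 mm thick (x), 14 mm high (z) and 56 mm long (pot's y): pinch it from above with the fingers closing along the pot's x. Clear space of 51 mm between the bar and the lid.
- mat: Round cork mat, 125 mm across, 8 mm thick, fixed to the bench. Origin: centre of its underside, on the bench.
- mat_top (a point): Centre of the cork mat's top face, 8 mm above the bench.
- tool_jar: Bystander: terracotta-coloured jar, 72 mm across, 100 mm high, with tool handles standing up to 160 mm. Origin: centre of its underside.
- swatch_box: Bystander: red lidded box, 94 x 74 mm, 57 mm high. Origin: centre of its underside.
- spool: Bystander: wooden spool with green thread, standing, 64 mm across, 70 mm high. Origin: centre of its underside.
There are look-alikes about, which are no part of the job. What is shaped like the pot but pink is not meant. Several things have the shape of the mat; the one meant has the colours described above.

How it is judged:
By the outcome, as a careful person would: the job done as asked, in the order asked, and still so for the second after the job is handed in, with the robot touching nothing.
It also fails if it takes over 54 s, if anything falls off the work surface, if the arm or the gripper's body presses on something with over 40 N, if the wrist force passes 120 N, or if a joint passes its speed limit or range.

## Working session

There is one attempt and no reset: what is moved stays moved. The work goes in short steps, Python scripts to look and compute and a tool call to move; the robot and the scene stay as the last step left them, time stands still between calls to the robot, and variables do not carry over. Pictures are saved under pics/ and viewed, at most 10 in all, crops included, and the job is handed in when it is done.

Besides the shell and the picture viewer there is one more tool, called after ">>>" by a JSON object that holds its "name" and its "arguments". jog_arm: Moves the arm, as the interface text tells. Scaled input: -1 to 1 covers 0.025 m each way for a shift and 8 degrees each way for a turn. Its arguments: {"type":"object","properties":{"plan":{"type":"string"}},"required":["plan"]}

```bash
mkdir -p pics
cat > h.py <<'E'
import numpy as np, cv2
from station import r
def cap(n):
    K=r.get_calibration(n); p,d=r.capture(n); return p,d,np.array(K["mtx"]),np.array(K["extrinsics"]),K
def ray(u,v,M,T):
    d=np.array([(u-M[0,2])/M[0,0],-(v-M[1,2])/M[1,1],-1.]); return T[:3,3],T[:3,:3]@d
def plane(u,v,M,T,z):
    o,d=ray(u,v,M,T); return o+d*(z-o[2])/d[2]
def world(d,M,T):
    v,u=np.mgrid[:d.shape[0],:d.shape[1]]
    P=np.stack([(u-M[0,2])/M[0,0]*d,-(v-M[1,2])/M[1,1]*d,-d],-1)
    return P@T[:3,:3].T+T[:3,3]
E
python3 - <<'E'
from h import *
a=[]
for n in("scene","top"):
    p,d,M,T,K=cap(n); a.append(p); np.savez(n,p=p,d=d,M=M,T=T); print(n,[k for k in K],K.get("dist"),M.round(1).tolist(),T.round(3).tolist(),(d>0).mean())
    cv2.imwrite(f"pics/{n}.png",p[...,::-1])
s=r.sense();print(s["time_s"],s["tcp_pos"],np.round(s["ee_rot"],3).tolist(),s["gripper_width"])
E
```

```text
scene ['mtx', 'extrinsics'] None [[457.1, 0.0, 319.7], [0.0, 457.1, 196.2], [0.0, 0.0, 1.0]] [[-0.792, -0.389, 0.47, 1.205], [0.61, -0.5, 0.615, 0.809], [-0.004, 0.774, 0.633, 0.99], [0.0, 0.0, 0.0, 1.0]] 0.9961875
top ['mtx', 'extrinsics'] None [[514.4, 0.0, 316.5], [0.0, 514.4, 199.0], [0.0, 0.0, 1.0]] [[-0.004, 0.981, -0.195, 0.27], [-1.0, -0.007, -0.014, -0.008], [-0.015, 0.195, 0.981, 1.552], [0.0, 0.0, 0.0, 1.0]] 0.99569921875
0.1 [ 0.16104877 -0.60334877  0.22159262] [[-0.966, -0.258, -0.001], [-0.258, 0.966, 0.002], [0.0, 0.002, -1.0]] 0.9973741294616554
```

View pics/scene.png

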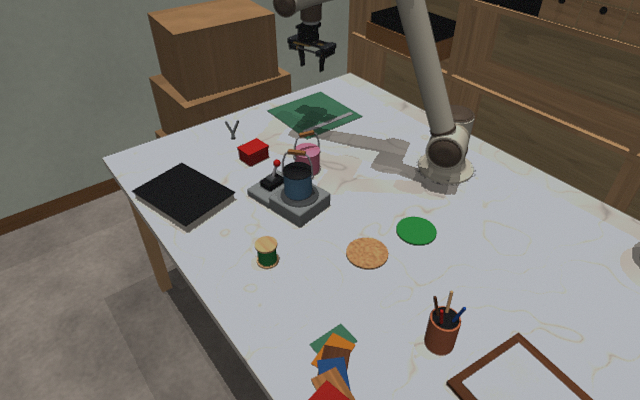

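View pics/top.png

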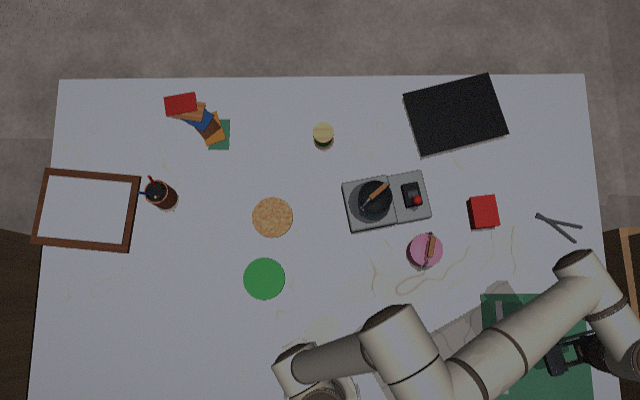

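In both views the blue pot is at scene (298,180) / top (373,198) and the pink pot is at scene (307,158) / top (425,248). The flat discs are an orange-brown one at scene (367,252) / top (272,217) and a green one at top (264,279). The blue-bodied pot on the warmer and the orange-brown cork disc fit the description. The red ball is at top (417,200) / scene (277,162). Next I'll measure these and confirm with a crop.

```bash
cat >> h.py <<'E'
def tri(rs):
    A=np.zeros((3,3));b=np.zeros(3)
    for o,d in rs:
        d=d/np.linalg.norm(d);Q=np.eye(3)-np.outer(d,d);A+=Q;b+=Q@o
    x=np.linalg.solve(A,b)
    return x,[np.linalg.norm(np.cross(x-o,d/np.linalg.norm(d))) for o,d in rs]
def blob(p,box,f):
    x0,y0,x1,y1=box; h=cv2.cvtColor(p,cv2.COLOR_RGB2HSV).astype(int)
    m=np.zeros(p.shape[:2],np.uint8); m[y0:y1,x0:x1]=f(*np.moveaxis(h[y0:y1,x0:x1],-1,0))
    n,l,s,c=cv2.connectedComponentsWithStats(m); i=1+np.argmax(s[1:,4]); return l==i,c[i],s[i]
E
python3 - <<'E'
from h import *
L={n:np.load(n+".npz") for n in("scene","top")}
red=lambda h,s,v:((h<8)|(h>172))&(s>150)&(v>60)
wood=lambda h,s,v:(h>5)&(h<22)&(s>90)&(v>60)
B={"ball":(red,(268,152,288,172),(405,190,428,210)),"bar":(wood,(280,142,312,160),(355,175,395,215)),"mat":(wood,(335,225,400,280),(240,185,305,250)),
 "pinkbar":(wood,(290,125,320,140),(415,228,445,270))}
for k,(f,bs,bt) in B.items():
    rs=[]
    for n,b in(("scene",bs),("top",bt)):
        D=L[n];m,c,s=blob(D["p"],b,f);W=world(D["d"],D["M"],D["T"])[m]
        rs.append(ray(*c,D["M"],D["T"]))
        print(k,n,c.round(1),s.tolist(),"depth med",np.median(W,0).round(4), "pts ext",np.percentile(W,5,axis=0).round(3),np.percentile(W,95,axis=0).round(3))
        if k in("bar","mat"):
            v,u=np.nonzero(m); z=.221 if k=="bar" else .008
            P=np.array([plane(a,b_,D["M"],D["T"],z)[:2] for a,b_ in zip(u,v)])
            if k=="bar":
                w,V=np.linalg.eigh(np.cov(P.T)); print("  bar dir deg",np.degrees(np.arctan2(V[1,1],V[0,1])),P.mean(0))
            else: print("  mat plane",P.mean(0),np.ptp(P,0))
    print("  TRI",tri(rs))
D=L["top"];W=world(D["d"],D["M"],D["T"])
for nm,(lo,hi) in {"plate block":(.048,.057),"deck":(.026,.034)}.items():
    v,u=np.mgrid[:400,:640]
    m=((W[...,2]>lo)&(W[...,2]<hi)&(u>335)&(u<440)&(v>160)&(v<240)).astype(np.uint8)
    c=max(cv2.findContours(m,0,2)[0],key=cv2.contourArea);P=np.array([plane(a,b,D["M"],D["T"],(.055 if lo>.04 else .03))[:2] for a,b in c[:,0]],np.float32)
    print(nm,cv2.minAreaRect(P))
a=cv2.resize(L["top"]["p"][160:280,235:455],None,fx=3.6,fy=3.6,interpolation=2)
cv2.imwrite("pics/crop.png",a[...,::-1])
E
```

```text
ball scene [276.5 162.5] [274, 160, 6, 6, 32] depth med [ 0.5586 -0.2711  0.1134] pts ext [ 0.552 -0.281  0.107] [ 0.567 -0.265  0.119]
ball top [417.2 199.6] [413, 196, 9, 9, 61] depth med [ 0.5516 -0.2743  0.1142] pts ext [ 0.543 -0.285  0.107] [ 0.563 -0.265  0.119]
  TRI (array([ 0.55428903, -0.27630269,  0.10820624]), [np.float64(0.001494114266686438), np.float64(0.0014941142666863882)])
bar scene [296.2 151.8] [288, 149, 18, 7, 82] depth med [ 0.5602 -0.152   0.2201] pts ext [ 0.541 -0.17   0.213] [ 0.574 -0.133  0.224]
  bar dir deg 128.8343405835629 [ 0.56018641 -0.14928269]
bar top [377.6 190.8] [369, 183, 18, 17, 110] depth med [ 0.5557 -0.1519  0.2202] pts ext [ 0.539 -0.172  0.154] [ 0.575 -0.133  0.225]
  bar dir deg 130.1794941283786 [ 0.55533153 -0.15109866]
  TRI (array([ 0.55687567, -0.1522078 ,  0.21776043]), [np.float64(0.0011334151145820722), np.float64(0.0011334151145822164)])
mat scene [366.8 252.9] [347, 238, 41, 31, 1017] depth med [0.5269 0.1498 0.0086] pts ext [0.476 0.099 0.005] [0.576 0.199 0.012]
  mat plane [0.52610365 0.14886263] [0.12339088 0.12399979]
[... 246 characters left out ...]
at64(0.00152678026419526), np.float64(0.0015267802641952457)])
pinkbar scene [306.3 133.1] [299, 130, 15, 7, 68] depth med [ 0.4128 -0.2979  0.1603] pts ext [ 0.314 -0.439  0.058] [ 0.438 -0.29   0.164]
pinkbar top [431.1 246.8] [428, 237, 7, 20, 94] depth med [ 0.4123 -0.2974  0.1612] pts ext [ 0.391 -0.306  0.156] [ 0.436 -0.289  0.167]
  TRI (array([ 0.41350289, -0.29836282,  0.15913807]), [np.float64(0.0008549326175229975), np.float64(0.0008549326175229668)])
plate block ((0.5545850396156311, -0.14158186316490173), (0.14896638691425323, 0.13932710886001587), 11.018698692321777)
deck ((0.5782051682472229, -0.2659509479999542), (0.14953069388866425, 0.1061469167470932), 10.203529357910156)
```

View pics/crop.png

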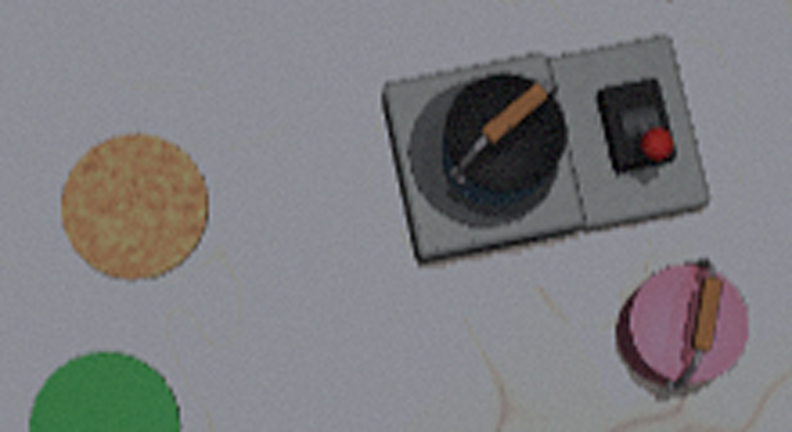

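The enlarged crop confirms it. The blue-bodied pot with the black lid stands on the warmer at crop (505,130), and the cork-speckled disc at (135,205) is the mat. The pink pot and green disc are look-alikes. The red ball at (657,145) leans towards the robot. The warmer's yaw is about 10.7°. I'll turn the tool first so the fingers straddle the ball along the push direction.

>>> {"name": "jog_arm", "arguments": {"plan": "0 0 0 0 0 -1 -1;0 0 0 0 0 -1 -1;0 0 0 0 0 -1 -1;0 0 0 0 0 -1 -1;0 0 0 0 0 -1 -1;0 0 0 0 0 -1 -1;0 0 0 0 0 -1 -1;0 0 0 0 0 -1 -1;0 0 0 0 0 -1 -1;0 0 0 0 0 -0.7 -1"}}

```text
time_s: 1.1
tcp_pos: [0.1611, -0.6035, 0.2219]
ee_rot: [[0.049, -0.999, -0.0], [-0.999, -0.049, 0.001], [-0.001, 0.0, -1.0]]
wrist_force: [-0.3, -0.0, -0.1]
gripper_width: 0.999
gripper_force: 0.0
```

```bash
cat > go.py <<'E'
# usage: go.py x y z heading_of_tool_y : remaining move in tool axes/units
import sys
from h import *
s=r.sense();R=np.array(s["ee_rot"]);g=np.array(list(map(float,sys.argv[1:4])));a=np.radians(float(sys.argv[4]))
y=np.array([np.cos(a),np.sin(a),0]);z=np.array([0,0,-1.]);G=np.stack([np.cross(y,z),y,z],1)
rv=cv2.Rodrigues(R.T@G)[0].ravel()
print("t",s["time_s"],"tcp",np.round(s["tcp_pos"],4),"F",np.round(s["wrist_force"],1),"w",round(s["gripper_width"],3),"gf",np.round(s["gripper_force"],1),"j",np.round(s["joints"],0))
print("shift units now-axes",(R.T@(g-s["tcp_pos"])/.025).round(2),"goal-axes",(G.T@(g-s["tcp_pos"])/.025).round(2),"turn units",(np.degrees(rv)/8).round(2))
E
python3 go.py 0.5545 -0.2755 0.2 190.7
```

```text
t 1.1 tcp [ 0.1611 -0.6035  0.2219] F [-0.3 -0.  -0.1] w 0.999 gf 0.0 j [-60.  22.   0.  -0. -68.  63.]
shift units now-axes [-12.33 -16.36   0.89] goal-axes [ -9.97 -17.9    0.87] turn units [ 0.    0.01 -0.99]
```

>>> {"name": "jog_arm", "arguments": {"plan": "0 0 0 0 0 -1 -1;-0.55 -1 0 0 0 0 -1;-0.55 -1 0 0 0 0 -1;-0.55 -1 0 0 0 0 -1;-0.55 -1 0 0 0 0 -1;-0.55 -1 0 0 0 0 -1;-0.55 -1 0 0 0 0 -1;-0.55 -1 0 0 0 0 -1;-0.55 -1 0 0 0 0 -1;-0.55 -1 0 0 0 0 -1"}}

```text
time_s: 2.1
tcp_pos: [0.3603, -0.4399, 0.2221]
ee_rot: [[0.183, -0.983, -0.001], [-0.983, -0.183, 0.001], [-0.001, 0.001, -1.0]]
wrist_force: [-0.1, -0.6, 0.1]
gripper_width: 0.999
gripper_force: 0.0
```

>>> {"name": "jog_arm", "arguments": {"plan": "-0.55 -1 0 0 0 0 -1;-0.55 -1 0 0 0 0 -1;-0.55 -1 0 0 0 0 -1;-0.55 -1 0 0 0 0 -1;-0.55 -1 0 0 0 0 -1;-0.55 -1 0 0 0 0 -1;-0.55 -1 0 0 0 0 -1;-0.55 -1 0 0 0 0 -1;-0.55 -0.5 0 0 0 0 -1;0 0 0 0 0 0 -1"}}

```text
time_s: 3.1
tcp_pos: [0.5467, -0.2786, 0.2218]
ee_rot: [[0.185, -0.983, -0.001], [-0.983, -0.185, 0.001], [-0.001, 0.001, -1.0]]
wrist_force: [-0.2, -1.2, -0.7]
gripper_width: 0.998
gripper_force: 0.0
```

```bash
python3 go.py 0.5545 -0.2755 0.101 190.7
python3 - <<'E'
from h import *
p,d,M,T,K=cap("wrist"); cv2.imwrite("pics/w1.png",p[...,::-1])
red=lambda h,s,v:((h<8)|(h>172))&(s>150)&(v>60)
m,c,s=blob(p,(0,0,640,400),red);print(c,s,plane(*c,M,T,.107),np.median(world(d,M,T)[m],0))
E
```

```text
t 3.1 tcp [ 0.5467 -0.2786  0.2218] F [-0.2 -1.2 -0.7] w 0.998 gf 0.0 j [-12.  21.  -1.  -0. -68.  23.]
shift units now-axes [-0.06 -0.34  4.83] goal-axes [-0.06 -0.33  4.83] turn units [ 0.01  0.01 -0.  ]
[373.01863857  12.82374392] [ 324    0   96   30 2468] [ 0.5301125 -0.4411896  0.107    ] [ 0.52353199 -0.45717329  0.05682953]
```

View pics/w1.png

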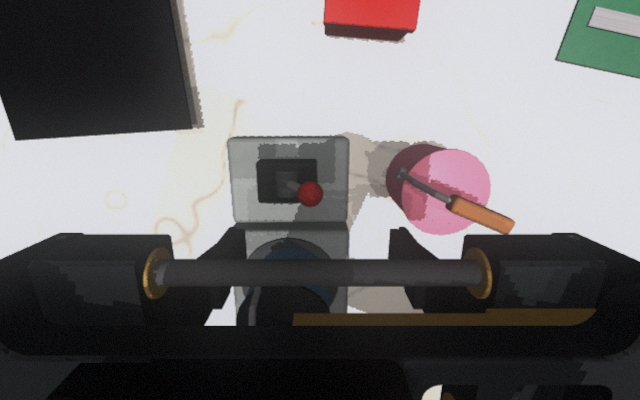

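The wrist view shows the ball at (311,194), laterally between the open fingers, whose tips are at about (225,255) and (400,250). The pink pot is well to the right. I'll descend over the ball.

>>> {"name": "jog_arm", "arguments": {"plan": "0 -0.35 0.4 0 0 0 -1;0 0 0.6 0 0 0 -1;0 0 0.7 0 0 0 -1;0 0 0.7 0 0 0 -1;0 0 0.7 0 0 0 -1;0 0 0.6 0 0 0 -1;0 0 0.6 0 0 0 -1;0 0 0.4 0 0 0 -1;0 0 0.15 0 0 0 -1;0 0 0 0 0 0 -1"}}

```text
time_s: 4.15
tcp_pos: [0.5542, -0.2792, 0.1007]
ee_rot: [[0.182, -0.983, -0.001], [-0.983, -0.182, 0.0], [-0.0, 0.001, -1.0]]
wrist_force: [0.1, -0.7, -0.2]
gripper_width: 0.999
gripper_force: 0.0
```

>>> {"name": "jog_arm", "arguments": {"plan": "0 -0.4 0 0 0 0 -1;0 -0.4 0 0 0 0 -1;0 -0.4 0 0 0 0 -1;0 -0.4 0 0 0 0 -1;0 -0.4 0 0 0 0 -1;0 -0.4 0 0 0 0 -1;0 -0.35 0 0 0 0 -1;0 -0.3 0 0 0 0 -1;0 -0.2 0 0 0 0 -1;0 -0.1 0 0 0 0 -1"}}

```text
time_s: 5.15
tcp_pos: [0.6371, -0.2632, 0.1005]
ee_rot: [[0.183, -0.983, -0.001], [-0.983, -0.183, 0.0], [-0.001, 0.001, -1.0]]
wrist_force: [-1.2, 1.0, -0.7]
gripper_width: 0.999
gripper_force: 0.6
```

```bash
cat > ball.py <<'E'
from h import *
red=lambda h,s,v:((h<8)|(h>172))&(s>150)&(v>40)
rs=[]
for n,b in(("scene",(255,148,290,172)),("top",(400,175,430,215))):
    try:
        p,d,M,T,K=cap(n);m,c,s=blob(p,b,red);print(n,c,s[4]);
        if s[4]>15: rs.append(ray(*c,M,T))
        print(plane(*c,M,T,.105))
    except ValueError: print(n,"hidden")
if len(rs)>1: print(tri(rs))
E
python3 go.py 0.641 -0.259 0.101 190.7; python3 ball.py
```

```text
t 5.15 tcp [ 0.6371 -0.2632  0.1005] F [-1.2  1.  -0.7] w 0.999 gf 0.6 j [ -9.  34.   2.  -0. -58.  20.]
shift units now-axes [-0.14 -0.18 -0.02] goal-axes [-0.14 -0.18 -0.02] turn units [ 0.01  0.   -0.02]
scene [265.125   168.84375] 32
[ 0.60245831 -0.2743398   0.105     ]
top [415.4 179.2] 5
[ 0.61363971 -0.27308061  0.105     ]
```

>>> {"name": "jog_arm", "arguments": {"plan": "0 -0.1 0 0 0 0 -1;0 -0.1 0 0 0 0 -1;0 -0.05 0 0 0 0 -1;0 0 0 0 0 0 -1;0 0 0 0 0 0 -1;0 0 0 0 0 0 -1;0 0 0 0 0 0 -1;0 0 0 0 0 0 -1;0 0 0 0 0 0 -1;0 0 0 0 0 0 -1"}}

```text
time_s: 6.25
tcp_pos: [0.6407, -0.2627, 0.1009]
ee_rot: [[0.182, -0.983, -0.005], [-0.983, -0.182, 0.001], [-0.001, 0.005, -1.0]]
wrist_force: [-6.3, -0.3, 0.6]
gripper_width: 1.001
gripper_force: 2.8
```

The force rose to 6 N where 1 N moves the lever, so it is at the end stop. I'll back off and rise.

>>> {"name": "jog_arm", "arguments": {"plan": "0 0.3 0 0 0 0 -1;0 0.7 0 0 0 0 -1;0 0.2 -0.4 0 0 0 -1;0 0 -0.8 0 0 0 -1;0 0 -1 0 0 0 -1;0 0 -1 0 0 0 -1;0 0 -1 0 0 0 -1;0 0 -1 0 0 0 -1;0 0 -1 0 0 0 -1;0 0 -1 0 0 0 -1"}}

```text
time_s: 7.25
tcp_pos: [0.6144, -0.2679, 0.2842]
ee_rot: [[0.183, -0.983, 0.004], [-0.983, -0.183, -0.001], [0.002, -0.004, -1.0]]
wrist_force: [-0.5, -0.3, -0.7]
gripper_width: 0.997
gripper_force: 0.0
```

```bash
python3 go.py 0.5565 -0.1515 0.3 219.5; python3 ball.py
```

```text
t 7.25 tcp [ 0.6144 -0.2679  0.2842] F [-0.5 -0.3 -0.7] w 0.997 gf 0.0 j [-10.  25.  13.   0. -78.  20.]
shift units now-axes [-5.    1.42 -0.65] goal-axes [-5.07 -1.18 -0.63] turn units [-0.02 -0.02 -3.62]
scene [260.49700599 154.03592814] 167
[ 0.5683124  -0.35806113  0.105     ]
top [412.58181818 180.54545455] 55
[ 0.6097211  -0.26481991  0.105     ]
(array([ 0.60589908, -0.26273497,  0.16726057]), [np.float64(0.013448830692990478), np.float64(0.013448830692990493)])
```

The top view has the ball at its expected off position (0.610, -0.265). Next I'll turn and move over the pot handle.

>>> {"name": "jog_arm", "arguments": {"plan": "0 0 0 0 0 -0.9 -1;0 0 0 0 0 -0.9 -1;0 0 0 0 0 -0.9 -1;0 0 0 0 0 -0.9 -1;-0.8 -0.2 0 0 0 0 -1;-0.9 -0.2 0 0 0 0 -1;-0.9 -0.2 0 0 0 0 -1;-0.9 -0.2 0 0 0 0 -1;-0.9 -0.2 0 0 0 0 -1;-0.65 -0.15 0 0 0 0 -1"}}

```text
time_s: 8.35
tcp_pos: [0.5555, -0.1508, 0.2818]
ee_rot: [[0.634, -0.773, 0.002], [-0.773, -0.634, 0.0], [0.001, -0.001, -1.0]]
wrist_force: [1.0, -0.0, -0.3]
gripper_width: 1.001
gripper_force: 0.0
```

```bash
python3 go.py 0.5565 -0.1515 0.195 219.5
python3 - <<'E'
from h import *
p,d,M,T,K=cap("wrist")
for P in ([.5565,-.1515,.214],[.5445,-.136,.214],[.5745,-.173,.214]):
    q=T[:3,:3].T@(np.array(P)-T[:3,3]); print(M[0,0]*q[0]/-q[2]+M[0,2], -M[1,1]*q[1]/-q[2]+M[1,2])
cv2.imwrite("pics/w2.png",p[...,::-1])
E
```

```text
t 8.35 tcp [ 0.5555 -0.1508  0.2818] F [ 1.  -0.  -0.3] w 1.001 gf 0.0 j [  1.  15.  -1.  -0. -74.  38.]
shift units now-axes [ 0.04 -0.01  3.47] goal-axes [ 0.05 -0.01  3.47] turn units [-0.01 -0.01 -0.02]
318.09746460117543 207.11952964619678
317.41777021039735 229.15606454583073
317.79086550242585 173.840003046378
```

View pics/w2.png

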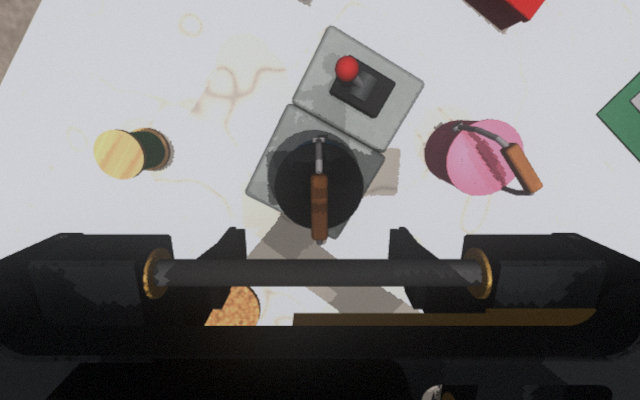

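The bar is at column 319, rows 175–242, vertical and centred between the fingers. The red ball at (346,68) now leans to the far side, so the switch is off. I'll descend and grip.

>>> {"name": "jog_arm", "arguments": {"plan": "0 0 0.6 0 0 0 -1;0 0 0.8 0 0 0 -1;0 0 0.8 0 0 0 -1;0 0 0.7 0 0 0 -1;0 0 0.4 0 0 0 -1;0 0 0.15 0 0 0 -1;0 0 0 0 0 0 -1;0 0 0 0 0 0 1;0 0 0 0 0 0 1;0 0 0 0 0 0 1"}}

```text
time_s: 9.4
tcp_pos: [0.5562, -0.1521, 0.1958]
ee_rot: [[0.634, -0.773, 0.001], [-0.773, -0.634, -0.0], [0.001, -0.001, -1.0]]
wrist_force: [-0.1, -0.6, 1.2]
gripper_width: 0.81
gripper_force: 0.0
```

>>> {"name": "jog_arm", "arguments": {"plan": "0 0 0 0 0 0 1;0 0 0 0 0 0 1;0 0 0 0 0 0 1;0 0 0 0 0 0 1;0 0 0 0 0 0 1;0 0 0 0 0 0 1;0 0 0 0 0 0 1;0 0 0 0 0 0 1;0 0 0 0 0 0 1;0 0 0 0 0 0 1"}}

```text
time_s: 10.4
tcp_pos: [0.5554, -0.1522, 0.195]
ee_rot: [[0.634, -0.773, -0.001], [-0.773, -0.634, -0.0], [-0.0, 0.001, -1.0]]
wrist_force: [-1.4, -0.7, 0.3]
gripper_width: 0.16
gripper_force: 30.0
```

>>> {"name": "jog_arm", "arguments": {"plan": "0 0 -0.1 0 0 0 1;0 0 -0.2 0 0 0 1;0 0 -0.3 0 0 0 1;0 0 -0.4 0 0 0 1;0 0 -0.4 0 0 0 1;0 0 -0.4 0 0 0 1;0 0 -0.3 0 0 0 1;0 0 -0.2 0 0 0 1;0 0 -0.1 0 0 0 1;0 0 0 0 0 0 1"}}

```text
time_s: 11.4
tcp_pos: [0.5558, -0.152, 0.2553]
ee_rot: [[0.634, -0.773, 0.0], [-0.773, -0.634, 0.0], [0.0, -0.0, -1.0]]
wrist_force: [-0.0, 0.4, -6.1]
gripper_width: 0.159
gripper_force: 30.0
```

```bash
python3 go.py 0.5235 0.149 0.255 219.5
python3 - <<'E'
from h import *
# pot lid/body centre relative to the tool while held
for n in("scene","top"):
    p,d,M,T,K=cap(n);W=world(d,M,T);s=r.sense();t=np.array(s["tcp_pos"])
    h=cv2.cvtColor(p,cv2.COLOR_RGB2HSV)
    v,u=np.mgrid[:400,:640]
    near=np.hypot(W[...,0]-t[0],W[...,1]-t[1])<.08
    m=near&(h[...,0]>95)&(h[...,0]<120)&(h[...,1]>80)&(W[...,2]>.04)
    print(n,m.sum(),W[m].min(0).round(3),W[m].max(0).round(3))
    l=near&(W[...,2]>.145)&(W[...,2]<.165)&(h[...,2]<70); print(" lid",l.sum(),W[l].min(0).round(3),W[l].max(0).round(3))
    cv2.imwrite(f"pics/l_{n}.png",p[...,::-1])
E
```

```text
t 11.4 tcp [ 0.5558 -0.152   0.2553] F [-0.   0.4 -6.1] w 0.159 gf 30.0 j [  1.  16.  -4.  -0. -70.  39.]
shift units now-axes [-1.013e+01 -6.630e+00  1.000e-02] goal-axes [-1.011e+01 -6.660e+00  1.000e-02] turn units [-0.   -0.   -0.02]
scene 601 [ 0.513 -0.181  0.122] [ 0.605 -0.106  0.437]
 lid 61 [ 0.532 -0.159  0.145] [ 0.604 -0.106  0.165]
top 121 [ 0.508 -0.185  0.06 ] [ 0.584 -0.105  0.432]
 lid 38 [ 0.509 -0.182  0.145] [ 0.56  -0.106  0.164]
```

The pot is lifted: 6.1 N, about 0.62 kg. I'll carry it to the mat.

>>> {"name": "jog_arm", "arguments": {"plan": "-0.1 -0.07 0 0 0 0 1;-0.3 -0.2 0 0 0 0 1;-0.5 -0.33 0 0 0 0 1;-0.7 -0.46 0 0 0 0 1;-0.8 -0.53 0 0 0 0 1;-0.8 -0.53 0 0 0 0 1;-0.8 -0.53 0 0 0 0 1;-0.8 -0.53 0 0 0 0 1;-0.8 -0.53 0 0 0 0 1;-0.8 -0.53 0 0 0 0 1"}}

```text
time_s: 12.5
tcp_pos: [0.5356, 0.041, 0.2552]
ee_rot: [[0.635, -0.773, 0.0], [-0.773, -0.635, 0.0], [-0.0, -0.0, -1.0]]
wrist_force: [1.2, 0.1, -5.6]
gripper_width: 0.156
gripper_force: 30.0
```

>>> {"name": "jog_arm", "arguments": {"plan": "-0.8 -0.53 0 0 0 0 1;-0.8 -0.53 0 0 0 0 1;-0.7 -0.46 0 0 0 0 1;-0.6 -0.39 0 0 0 0 1;-0.4 -0.26 0 0 0 0 1;-0.2 -0.13 0 0 0 0 1;-0.15 -0.1 0 0 0 0 1;-0.05 -0.03 0 0 0 0 1;0 0 0 0 0 0 1;0 0 0 0 0 0 1"}}

```text
time_s: 13.5
tcp_pos: [0.5247, 0.1484, 0.255]
ee_rot: [[0.633, -0.774, -0.0], [-0.774, -0.633, -0.0], [0.0, 0.0, -1.0]]
wrist_force: [-0.2, -1.2, -6.0]
gripper_width: 0.159
gripper_force: 30.0
```

```bash
python3 go.py 0.5235 0.149 0.144 219.5
python3 - <<'E'
from h import *
p,d,M,T,K=cap("scene"); a=cv2.resize(p[130:300,260:480],None,fx=3.4,fy=3.4); cv2.imwrite("pics/held.png",a[...,::-1])
E
```

```text
t 13.5 tcp [0.5247 0.1484 0.255 ] F [-0.2 -1.2 -6. ] w 0.159 gf 30.0 j [ 33.  13.  -8.   0. -69.   6.]
shift units now-axes [-0.05  0.02  4.44] goal-axes [-0.05  0.02  4.44] turn units [ 0.   -0.   -0.03]
```

View pics/held.png

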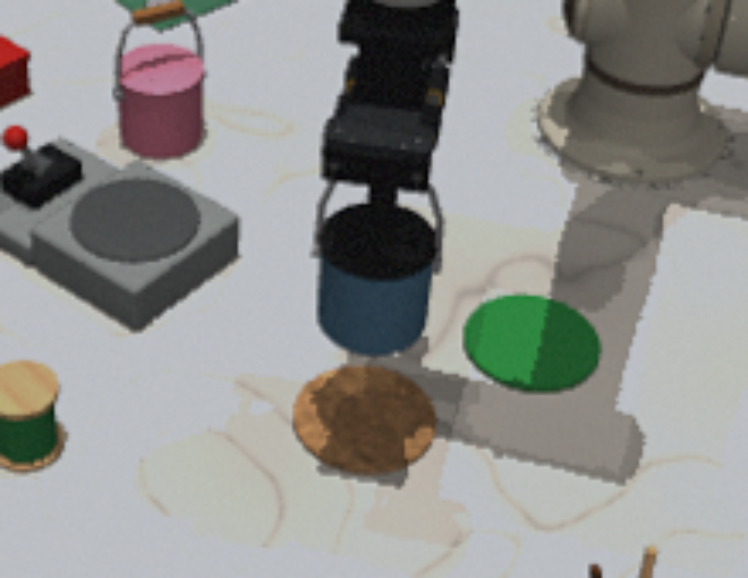

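The pot hangs upright at (375,280), above the cork mat at (365,420), and the switch is off. I'll lower quickly at first, then slowly.

>>> {"name": "jog_arm", "arguments": {"plan": "0 0 0.2 0 0 0 1;0 0 0.4 0 0 0 1;0 0 0.6 0 0 0 1;0 0 0.6 0 0 0 1;0 0 0.6 0 0 0 1;0 0 0.6 0 0 0 1;0 0 0.5 0 0 0 1;0 0 0.3 0 0 0 1;0 0 0.2 0 0 0 1;0 0 0.1 0 0 0 1"}}

```text
time_s: 14.55
tcp_pos: [0.5248, 0.149, 0.1523]
ee_rot: [[0.634, -0.773, 0.0], [-0.773, -0.634, -0.0], [0.0, 0.0, -1.0]]
wrist_force: [0.2, 0.3, -6.1]
gripper_width: 0.153
gripper_force: 30.0
```

>>> {"name": "jog_arm", "arguments": {"plan": "0 0 0.05 0 0 0 1;0 0 0.05 0 0 0 1;0 0 0.05 0 0 0 1;0 0 0.04 0 0 0 1;0 0 0.04 0 0 0 1;0 0 0.04 0 0 0 1;0 0 0 0 0 0 1;0 0 0 0 0 0 1;0 0 0 0 0 0 1;0 0 0 0 0 0 1"}}

```text
time_s: 15.55
tcp_pos: [0.5247, 0.149, 0.1458]
ee_rot: [[0.634, -0.773, 0.0], [-0.773, -0.634, 0.0], [0.0, -0.0, -1.0]]
wrist_force: [-1.4, -0.4, -6.8]
gripper_width: 0.157
gripper_force: 30.0
```

>>> {"name": "jog_arm", "arguments": {"plan": "0 0 0.03 0 0 0 1;0 0 0.03 0 0 0 1;0 0 0.03 0 0 0 1;0 0 0 0 0 0 1;0 0 0 0 0 0 1;0 0 0 0 0 0 1;0 0 0 0 0 0 1;0 0 0 0 0 0 1;0 0 0 0 0 0 1;0 0 0 0 0 0 1"}}

```text
time_s: 16.55
tcp_pos: [0.5249, 0.149, 0.144]
ee_rot: [[0.634, -0.773, 0.001], [-0.773, -0.634, 0.0], [0.0, -0.001, -1.0]]
wrist_force: [-1.4, -0.3, 0.5]
gripper_width: 0.157
gripper_force: 30.0
```

The weight has gone from the wrist, so the pot stands on the mat. I'll release it and rise.

>>> {"name": "jog_arm", "arguments": {"plan": "0 0 0 0 0 0 -1;0 0 0 0 0 0 -1;0 0 0 0 0 0 -1;0 0 0 0 0 0 -1;0 0 0 0 0 0 -1;0 0 0 0 0 0 -1;0 0 0 0 0 0 -1;0 0 0 0 0 0 -1;0 0 0 0 0 0 -1;0 0 0 0 0 0 -1"}}

```text
time_s: 17.55
tcp_pos: [0.5247, 0.149, 0.1435]
ee_rot: [[0.634, -0.773, 0.0], [-0.773, -0.634, 0.0], [-0.0, -0.0, -1.0]]
wrist_force: [1.2, 0.4, 0.3]
gripper_width: 0.958
gripper_force: 0.0
```

>>> {"name": "jog_arm", "arguments": {"plan": "0 0 -0.2 0 0 0 -1;0 0 -0.4 0 0 0 -1;0 0 -0.6 0 0 0 -1;0 0 -0.8 0 0 0 -1;0 0 -0.8 0 0 0 -1;0 0 -0.8 0 0 0 -1;0 0 -0.8 0 0 0 -1;0 0 -0.6 0 0 0 -1;0 0 -0.3 0 0 0 -1;0 0 0 0 0 0 -1"}}

```text
time_s: 18.55
tcp_pos: [0.5252, 0.1492, 0.2777]
ee_rot: [[0.634, -0.773, 0.003], [-0.773, -0.634, 0.002], [0.001, -0.003, -1.0]]
wrist_force: [0.0, 0.2, -0.2]
gripper_width: 1.002
gripper_force: 0.0
```

Run:
```python
from h import *
p,d,M,T,K=cap("scene"); a=cv2.resize(p[130:300,230:450],None,fx=3.4,fy=3.4); cv2.imwrite("pics/end.png",a[...,::-1])
```

```text
(no output)
```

View pics/end.png

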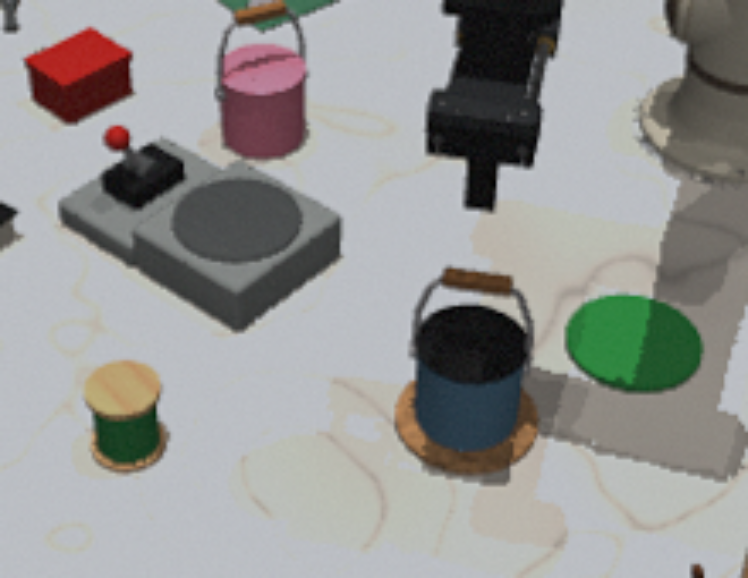

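The pot stands upright in the middle of the cork mat at (468,400) with the gripper clear above it. The spool and box are undisturbed and the lever is over. I'll check the lever numerically, then hand in.

Run:
```python
from h import *
red=lambda h,s,v:((h<8)|(h>172))&(s>150)&(v>60)
rs=[]
for n,b in(("scene",(256,162,274,180)),("top",(400,165,430,215))):
    p,d,M,T,K=cap(n);m,c,s=blob(p,b,red);print(c,s[4]);rs.append(ray(*c,M,T))
x,e=tri(rs);dx=(x-[.5543,-.2763,.1082])@[.9826,.1857,0];print(x,e,dx)
if dx>.054: print(r.finish_job())
```

```text
[264.2972973  170.13513514] 37
[412.61111111 180.61111111] 54
[ 0.6097956  -0.26520053  0.1078748 ] [np.float64(0.0011957301608276616), np.float64(0.0011957301608276148)] 0.056591146031501297
the job is handed in; nothing more can be done
None
```

The job is handed in: the switch lever is pushed over to off, its ball 56.6 mm across against about 57.5 mm for a full throw, and the blue pot stands upright and released on the cork mat, with nothing seen out of place.

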